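Find the stamped bracket and send it down the roller line

ROBOT

A 6-joint arm with a two-finger parallel gripper is mounted at the origin on the work surface; the furniture and walls round the work are solid. World frame = base frame: x ahead of the robot, y to its left, z up, the work surface at z = 0. Lengths are in m, angles in rad, forces in N, time in s.
With the tool pointing down it reaches from about 0.425 to 0.925 m from the base axis. Payload 12.5 kg.
Tool frame: the origin (TCP) lies midway between the tips of the shut fingers; the grasp point (between the pads) lies 19 mm behind it; z points along the fingers, y is the line along which they close (so a half turn about z gives the same grasp; the last joint's range is limited). The gripper opens to 85 mm and grips with 20 to 120 N. Pads are 22 mm wide; open, the fingers measure 114 mm over their backs; the gripper's body (76 mm by 85 mm) begins 54 mm behind the grasp point. The pads swing forward as they close: fully open they stand 13 mm farther back than shut.
Start: joints at [1.218, 0.491, 1.559, -0, 1.092, -0.106], TCP at [0.153, 0.606, 0.231] pointing down, gripper open.
Joint ranges: [-3.1, 3.1], [-0.84, 2.19], [0.05, 2.79], [-1.13, 4.28], [0.06, 2.93], [-2.69, 2.69]. Speed limits (rad/s): [2.22, 2.22, 2.79, 3.14, 3.14, 3.14].

INTERFACE

Orientations are given as a unit quaternion [w, x, y, z].
In Python, from plant import observe, get_image, camera_params, ticket gives the robot as it stands. The module is installed in compiled form; this text tells all that it offers.
- The arm moves only by the tool servo_tool, never from a script. Its argument "moves" is a list of rows, each a list of 3 entries, a list of its own where there are three numbers: the shift along the tool's x, y, z in m, then the turn about the tool's z in degrees, then the finger opening in m, from 0 to 0.0854. A call has 1 to 20 rows; each row shifts and turns the commanded pose from where the row before left it, along the tool's axes as they then stand; what a row does not reach is not made up. A row lasts 1/12 s, in which the tool goes at most 41.7 mm and 7.16 degrees, less where a joint would pass 70% of its speed; a pose out of reach is approached as far as the arm can. A call is refused whole if a number of a shift passes 0.0417 or a number of a turn 7.16, either way. A call with a gripper value outside its range is refused whole. The fingers move at their own pace and stop on an object; the grip force is fixed at half the most. Time passes only in rows, so rows that do not move let the fingers close. It gives the time, the measured TCP pose, the force, the opening and the grip force at its end, in the units of the state.
- observe(): the state, without advancing time (a new reading comes with each control period).
- get_image(name): name is "side" or "top"; returns the picture (420x560x3 uint8, blue, green, red); there is no depth.
- camera_params(name): a dict with "intrinsics" (3x3 intrinsics, pixels), "k1" (the pictures are not rectified: a ray, as slopes to the right and down, at radius r is drawn at 1 + k1 r^2 times it, then the intrinsics apply), "origin" and "orientation" of the camera in the world. Camera axes: x right, y down, z forward; pixel columns grow to the right and rows downward; lengths in m; the calibration is good to about 2 mm. A picture is of the moment at which its call begins. camera_params takes no time and is no camera call.
- ticket.sign_off(): hands the job in; it is judged then, once.
The state is a dict: "time_s": time; "joints": joint angles; "joint_velocities": joint speeds; "tau": joint torques, N m; "eef_pos": TCP position; "tool_rot": TCP orientation; "wrist_force": force on the tool from outside, world axes, zero at the start; "torque": the same for the moment, N m; "gripper_width": opening from 0.0 (shut) to 1.0 (fully open); "finger_force": force on a finger pad.
Only numpy, scipy, OpenCV 4.12 (cv2) and the standard library are available. Lean on these libraries where they do the work, as an engineer would, in place of code of your own. Each camera call takes 0.05 s, during which the arm holds its last target. There are 200 camera calls.

TASK

Two steel angle brackets stand on the plywood inspection deck; one of them has passed inspection and carries the inspector's stamp (a bright ground spot with a punched ring) on the underside of its foot. With the fingertips only, tip both brackets over backwards, away from you, so that each lies on the back of its upright with the underside of its foot facing you; then push the stamped one straight back along the rollers until it sits flat against the end stop. Leave the other lying on the deck, pick nothing up, and do not disturb the tools around.

Things in the scene. Friction and masses are not known exactly. Their poses are not given: they have to be found in the camera images.
- roller_line: Fixed low stand, grey side rails 360 mm apart rising 15 mm above its deck. Front part: plywood inspection deck, top 45 mm above the platen, x from -105 to +105 mm. Behind it the roller line, then the end stop. Origin: on the platen below the deck's middle; x along the line, away from the robot and somewhat to its left, y left, z up.
- deck_centre (a point): Middle of the deck's top. From here the roller line lies ahead in x: six free-turning 20 mm rollers across the whole width at x = 118 to 243 mm, their tops level with the deck (0.6 mm lower), so that a bracket slides from the deck onto them.
- stop_face (a point): Middle of the front face of the end stop (steel angle across the line, 42 mm high above the deck), at deck height, 255 mm ahead of deck_centre. A bracket on its back that touches it has its heel 95 mm in front of it. One pushed askew into the stop stays askew, so square it up first, for instance by pushing on its foot with two fingertips some 40 mm apart.
- stamped_bracket: Dark steel angle bracket, 80 mm wide, 6 mm plate, 0.5 to 1 kg, with a 48 mm bright round spot and dark ring under its foot. Origin: middle of the outer bottom heel edge, about which it tips backwards. Upright at the start: foot flat, 75 mm from heel towards the robot (own -x), upright plate 95 mm high at the heel (own z). Tipped back: z points away from the robot, x down.
- stamped_top (a point): Middle of the stamped bracket's upright, top edge, outer face: 95 mm above its origin along z. The inner face, 6 mm nearer the robot, is bare in its upper half; on the centre line of the corner a gusset 6 mm thick reaches 48 mm above the deck and 48 mm along the foot. Centre of mass 20 mm in front of the heel, 28 mm up: pushed near the top it falls over backwards past about 37 degrees.
- plain_bracket: The other bracket, the same in every way and with the same frame, but with nothing under its foot. Which of the two stands on the left differs from run to run. Tipped on its back a bracket is 95 mm long and its foot stands 75 mm high at the robot's side.
- plain_top (a point): The same point on the plain bracket as stamped_top on the stamped one.
- soapstone_holder: Slim steel soapstone holder, 14 x 148 x 11 mm, lying on the deck between the brackets, along the line; bystander. Origin: centre of its underside.
- weld_magnet: Blue arrow welding magnet, 26 x 87 x 19 mm, on the platen at the left of the deck; bystander. Origin: centre of its underside.
- hex_bolt: M16 bolt on its side, 61 mm long, on the platen at the right front; bystander. Origin: centre of its underside.
- spanner: Combination spanner, 36 x 206 x 10 mm, on the platen at the right; bystander. Origin: centre of its underside.
- cold_chisel: Dark steel cold chisel, 22 x 170 x 16 mm, on the platen at the right; bystander. Origin: centre of its underside.
- tube_offcut: Square steel tube offcut, 38 x 85 x 38 mm, on the platen at the left; bystander. Origin: centre of its underside.
- spatter_spray: Aerosol can, 66 mm across and 196 mm high, standing on the platen at the far left; bystander. Origin: centre of its underside.
There are look-alikes about, which are no part of the job. Leave any orange or yellow look-alike of the stamped_bracket alone.

How it is judged:
On the way:
1. both brackets lie tipped over backwards on the deck, before either is pushed to the stop (angle between each of stamped_bracket, plain_bracket's own x axis and vertical above 2.85 rad and x of stamped_bracket in the frame of roller_line below 0.09 m), for 0.2 s.
At the end, for the whole second after the job is handed in: The stamped bracket lies on its back on the rollers, its leading edge within 8 mm of the end stop and square to it within 0.12 rad (7 degrees), at rest; the plain bracket lies on its back on the deck, its heel less than 70 mm beyond the deck's middle, at rest (angle between each of stamped_bracket, plain_bracket's own x axis and vertical above 2.95 rad and x of stamped_bracket in the frame of roller_line between 0.152 and 0.166 m and z of stamped_bracket in the frame of roller_line between 0.038 and 0.052 m and angle between the z axis of stamped_bracket and the x axis of roller_line, either way round below 0.12 rad and linear speed of each of stamped_bracket, plain_bracket below 0.02 m/s and x of plain_bracket in the frame of roller_line below 0.07 m and z of plain_bracket in the frame of roller_line above 0.038 m); the robot touches nothing.
It fails at once if a bracket is lifted (its heel edge more than 30 mm above the deck) (z of any of stamped_bracket, plain_bracket in the frame of roller_line above 0.075 m).
It fails at once if the plain bracket is pushed down the roller line (its heel more than 90 mm beyond the deck's middle) (x of plain_bracket in the frame of roller_line above 0.09 m).
It fails at once if a bystander is moved more than 30 mm (distance of any of soapstone_holder, weld_magnet, hex_bolt, spanner, cold_chisel, tube_offcut, spatter_spray from where it was at the start of the episode above 0.03 m).
It also fails if it takes over 58 s, if anything falls off the work surface, if the arm or the gripper's body presses on something with over 40 N, if the wrist force passes 120 N, or if a joint passes its speed limit or range.

## Working session

There is one attempt and no reset: what is moved stays moved. The work goes in short steps, Python scripts to look and compute and a tool call to move; the robot and the scene stay as the last step left them, time stands still between calls to the robot, and variables do not carry over. Pictures are saved under pics/ and viewed, at most 10 in all, crops included, and the job is handed in when it is done.

Besides the shell and the picture viewer there is one more tool, called by a JSON object that holds its "api" and its "payload". servo_tool: Moves the arm, as the interface text tells. Its arguments: {"type":"object","properties":{"moves":{"type":"array"}},"required":["moves"]}

```bash
mkdir -p pics
cat > h.py <<'E'
import numpy as np, cv2
from scipy.spatial.transform import Rotation as R
from plant import observe,get_image,camera_params,ticket
def rot(q): return R.from_quat([q[1],q[2],q[3],q[0]]).as_matrix()
def cam(n):
    p=camera_params(n); o=p['orientation']
    o=np.array(o); M=rot(o) if o.size==4 else o
    return np.array(p['intrinsics']),p['k1'],np.array(p['origin']),M
def ray(n,uv):
    K,k,o,M=cam(n); d=np.linalg.inv(K)@[uv[0],uv[1],1]; s=d[:2].copy()
    u=s.copy()
    for _ in range(20): u=s/(1+k*(u@u))
    return o,M@np.array([u[0],u[1],1])
def atz(n,uv,z):
    o,d=ray(n,uv); return o+d*(z-o[2])/d[2]
def proj(n,P):
    K,k,o,M=cam(n); c=M.T@(np.array(P)-o); s=c[:2]/c[2]; s=s*(1+k*(s@s)); return (K@[s[0],s[1],1])[:2]
E
python3 - <<'E'
from h import *
for n in('side','top'):
    cv2.imwrite(f'pics/{n}0.png',get_image(n)); print(n,camera_params(n))
s=observe();print(s['eef_pos'],s['tool_rot'],s['gripper_width'],s['time_s'],rot(s['tool_rot']).round(3))
E
```

```text
side {'intrinsics': array([[502.97005076,   0.        , 286.13786503],
       [  0.        , 502.97005076, 211.57886788],
       [  0.        ,   0.        ,   1.        ]]), 'k1': -0.1609164374657009, 'origin': array([0.53364025, 1.31359054, 0.84662446]), 'orientation': array([-0.01116169,  0.02175181,  0.86215948, -0.50604674])}
top {'intrinsics': array([[437.47295541,   0.        , 277.39308962],
       [  0.        , 437.47295541, 205.57015512],
       [  0.        ,   0.        ,   1.        ]]), 'k1': -0.019516689851662192, 'origin': array([0.36774044, 0.00348162, 1.34134071]), 'orientation': array([-0.0281524 ,  0.71165434, -0.70063313,  0.04322915])}
[0.15259913 0.60587974 0.23079543] [-1.17728905e-04  1.23095897e-01  9.92394660e-01 -4.74028502e-04] 0.996731961298256 0.1 [[-0.97   0.244 -0.   ]
 [ 0.244  0.97  -0.001]
 [ 0.    -0.001 -1.   ]]
```

View pics/side0.png

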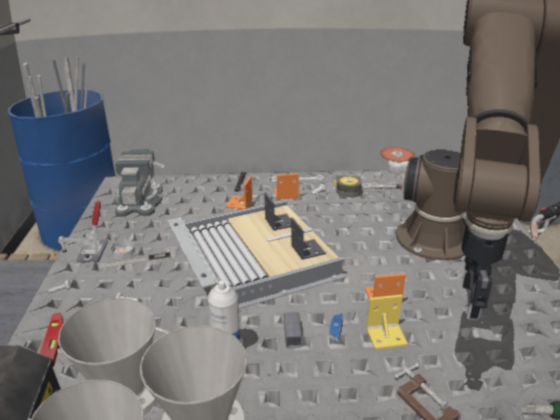

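View pics/top0.png

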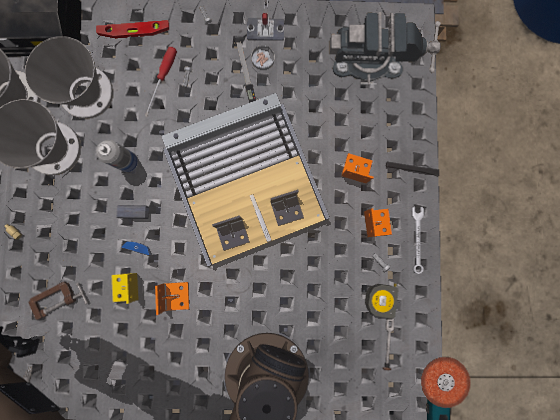

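The top view shows the two dark brackets on the deck at about (232,232) on the left and (287,208) on the right. The soapstone holder lies between them at (258,216). Orange and yellow look-alikes stand off the deck at (357,166), (378,222), (172,297) and (121,288). The side view shows the same dark pair at (275,213) and (303,240). The stamp isn't visible yet, so I'll enlarge to get the poses.

Run:
```python
from h import *
a=cv2.imread('pics/top0.png')[85:275,155:335]; b=cv2.imread('pics/side0.png')[185:305,165:350]
a=cv2.resize(a,None,fx=3,fy=3,interpolation=2)
b=cv2.resize(b,None,fx=3,fy=3,interpolation=2) if 0 else cv2.resize(b[:,80:180],None,fx=2.5,fy=2.5,interpolation=2)
c=np.zeros((570,540+250,3),np.uint8); c[:,:540]=a; c[:300,540:]=b
cv2.imwrite('pics/c0.png',c)
```

```text
(no output)
```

View pics/c0.png

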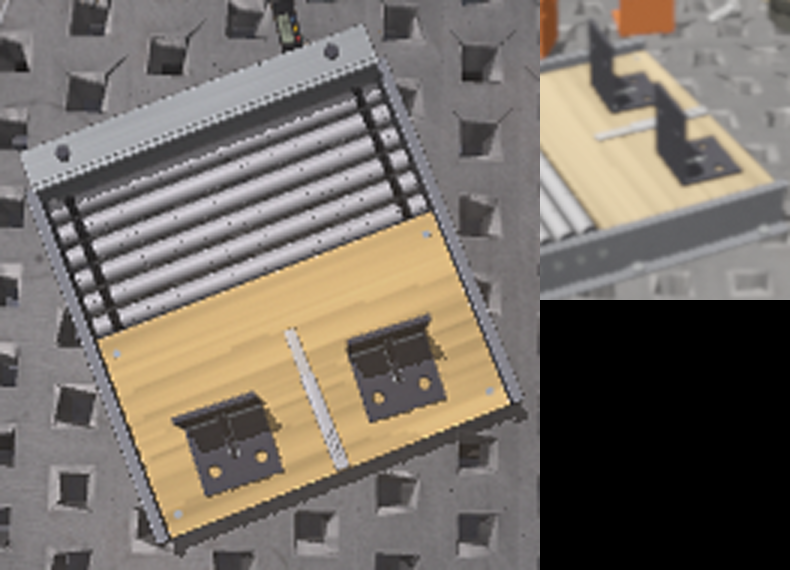

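The crop shows the brackets' top edges at crop (173,416)-(262,393) on the left and (346,340)-(429,316) on the right. Their front foot corners are at (206,497),(284,471) and (369,422),(446,399).

Run:
```python
from h import *
P=lambda u,v,z: atz('top',(155+(u-1)/3,85+(v-1)/3),z)
fl,fr,bl,br=[P(*c,.045) for c in((168,540),(512,400),(98,340),(435,212))]
print(fl,fr,bl,br)
ax=(bl+br-fl-fr); ay=(fl+bl-fr-br)
print('yaw',np.degrees([np.arctan2(ax[1],ax[0]),np.arctan2(-ay[0],ay[1])]),[np.linalg.norm(fl-fr),np.linalg.norm(bl-fl),np.linalg.norm(br-fr),np.linalg.norm(bl-br)])
C=(fl+fr+bl+br)/4; yaw=np.arctan2(-ay[0],ay[1]); M=R.from_euler('z',yaw).as_matrix()
print('C',C)
# stop front face top edge? use lower: check
for nm,pts in dict(L=((173,416),(262,393),(206,497),(284,471)),Rr=((346,340),(429,316),(369,422),(446,399))).items():
    q=[P(*p,z) for p,z in zip(pts,(.14,.14,.051,.051))]
    for a,b,t in((q[0],q[1],'top'),(q[2],q[3],'foot')):
        d=a-b; m=(a+b)/2
        print(nm,t,'mid',m.round(4),'w',np.linalg.norm(d).round(4),'yaw',np.degrees(np.arctan2(-d[0],d[1])).round(1),'local',(M.T@(m-C)).round(4))
h=[P(*p,.056) for p in((291,330),(342,466))]; print('holder',[(M.T@(x-C)).round(3) for x in h])
```

```text
[0.32196242 0.16986172 0.045     ] [ 0.4645232 -0.1665894  0.045    ] [0.51748241 0.24487904 0.045     ] [ 0.65286599 -0.08827487  0.045     ]
yaw [21.77396343 22.54270422] [np.float64(0.36540789567908455), np.float64(0.20941743982456587), np.float64(0.20397590595116355), np.float64(0.35961123130017747)]
C [0.4892085  0.03996912 0.045     ]
L top mid [0.449 0.116 0.14 ] w 0.0838 yaw 15.5 local [-0.008   0.0857  0.095 ]
L foot mid [0.3776 0.0955 0.051 ] w 0.08 yaw 19.3 local [-0.0818  0.0941  0.006 ]
Rr top mid [ 0.5222 -0.0387  0.14  ] w 0.0799 yaw 17.2 local [ 0.0003 -0.0853  0.095 ]
Rr foot mid [ 0.4521 -0.0626  0.051 ] w 0.0794 yaw 17.5 local [-0.0736 -0.0805  0.006 ]
holder [array([ 0.042, -0.003,  0.011]), array([-0.101, -0.   ,  0.011])]
```

{"api": "servo_tool", "payload": {"moves": [[[0, 0, 0], -6.4, 0.04], [[0, 0, 0], -6.4, 0.04], [[0, 0, 0], -6.4, 0.04], [[0, 0, 0], -6.4, 0.04], [[0, 0, 0], -6.4, 0.04], [[-0.006, -0.037, 0], 0, 0.04], [[-0.006, -0.037, 0], 0, 0.04], [[-0.006, -0.037, 0], 0, 0.04], [[-0.006, -0.037, 0], 0, 0.04], [[-0.006, -0.037, 0], 0, 0.04], [[-0.006, -0.037, 0], 0, 0.04], [[-0.006, -0.037, 0], 0, 0.04], [[-0.006, -0.037, 0], 0, 0.04], [[-0.006, -0.037, 0], 0, 0.04], [[-0.006, -0.037, 0], 0, 0.04], [[-0.006, -0.037, 0], 0, 0.04], [[-0.006, -0.037, 0], 0, 0.04], [[-0.006, -0.037, 0], 0, 0.04], [[-0.006, -0.037, 0], 0, 0.04], [[-0.006, -0.037, 0], 0, 0.04]]}}

```text
time_s: 1.77
eef_pos: [0.4089, 0.1036, 0.2313]
tool_rot: [0.0, -0.155, 0.988, 0.0]
wrist_force: [1.3, 1.0, 0.5]
gripper_width: 0.472
finger_force: 0.0
```

{"api": "servo_tool", "payload": {"moves": [[[0, 0, 0.025], 0, 0.04], [[0, 0, 0.025], 0, 0.04], [[0, 0, 0.025], 0, 0.04], [[0, 0, 0.025], 0, 0.04], [[0, 0, 0.015], 0, 0.04], [[-0.005, 0, 0], 0, 0.04], [[-0.005, 0, 0], 0, 0.04], [[-0.004, 0, 0], 0, 0.04], [[-0.004, 0, 0], 0, 0.04], [[0, 0, 0], 0, 0.04], [[0, 0, 0], 0, 0.04]]}}

```text
time_s: 2.68
eef_pos: [0.4261, 0.1111, 0.1169]
tool_rot: [0.001, -0.155, 0.988, 0.0]
wrist_force: [0.5, 0.5, 0.5]
gripper_width: 0.463
finger_force: 0.0
```

Run:
```python
from h import *
a=get_image('top')[180:275,195:325]; b=get_image('side')[180:270,230:360]
c=np.vstack([cv2.resize(a,None,fx=4,fy=3,interpolation=2)[:,:],cv2.resize(b,None,fx=4,fy=3.4,interpolation=2)])[:600]
cv2.imwrite('pics/c1.png',c); print(c.shape)
```

```text
(591, 520, 3)
```

View pics/c1.png

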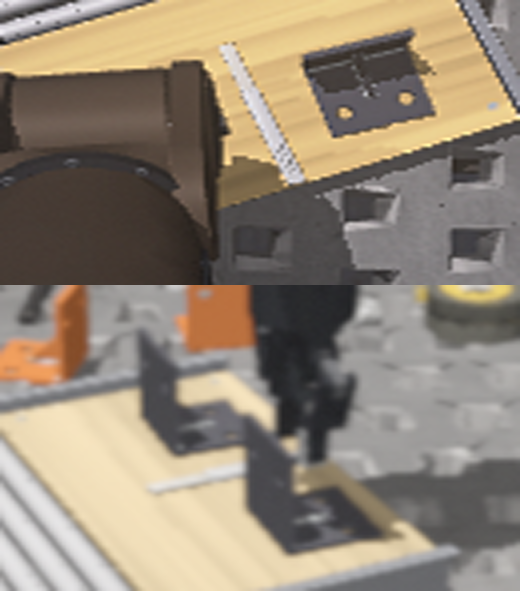

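Both views show the fingers in front of the left upright, in its upper half. Next I push along the arc.

{"api": "servo_tool", "payload": {"moves": [[[-0.004, 0, 0], 0, 0.04], [[-0.004, 0, 0], 0, 0.04], [[-0.004, 0, 0], 0, 0.04], [[-0.004, 0, 0], 0, 0.04], [[-0.004, 0, 0.0], 0, 0.04], [[-0.004, 0, 0.001], 0, 0.04], [[-0.004, 0, 0.001], 0, 0.04], [[-0.004, 0, 0.001], 0, 0.04], [[-0.004, 0, 0.001], 0, 0.04], [[-0.004, 0, 0.0015], 0, 0.04], [[-0.004, 0, 0.0015], 0, 0.04], [[-0.004, 0, 0.002], 0, 0.04], [[-0.004, 0, 0.002], 0, 0.04], [[-0.004, 0, 0.002], 0, 0.04], [[-0.004, 0, 0.002], 0, 0.04], [[-0.004, 0, 0.0025], 0, 0.04]]}}

```text
time_s: 4.12
eef_pos: [0.487, 0.1307, 0.0986]
tool_rot: [0.0, -0.155, 0.988, 0.0]
wrist_force: [-0.5, 0.5, 0.7]
gripper_width: 0.471
finger_force: 0.0
```

Run:
```python
from h import *
b=get_image('side')[170:300,180:360]
cv2.imwrite('pics/c2.png',cv2.resize(b,None,fx=4,fy=4,interpolation=2))
```

```text
(no output)
```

View pics/c2.png

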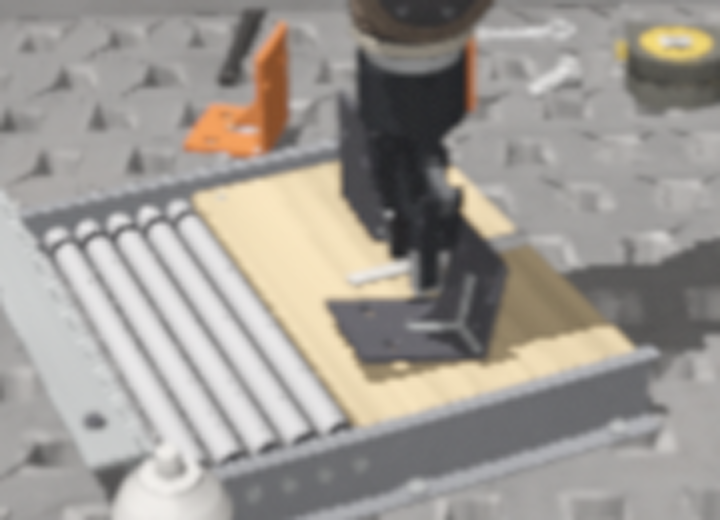

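The left bracket is nearly on its back and still falling. I'll lift away and go over to the right one.

{"api": "servo_tool", "payload": {"moves": [[[0, 0, -0.02], 0, 0.04], [[0, 0, -0.02], 0, 0.04], [[0, 0, -0.02], 0, 0.04], [[0, 0, -0.02], 0, 0.04], [[0, 0, -0.025], 0, 0.04], [[0.0076, -0.0245, 0], 0, 0.04], [[0.0076, -0.0245, 0], 0, 0.04], [[0.0076, -0.0245, 0], 0, 0.04], [[0.0076, -0.0245, 0], 0, 0.04], [[0.0076, -0.0245, 0], 0, 0.04], [[0.0076, -0.0245, 0], 0, 0.04], [[0.0076, -0.0245, 0], 0, 0.04], [[0, 0, 0.02], 0, 0.04], [[0, 0, 0.02], 0, 0.04], [[0, 0, 0.02], 0, 0.04], [[0, 0, 0.02], 0, 0.04], [[0, 0, 0.007], 0, 0.04], [[0, 0, 0], 0, 0.04], [[0, 0, 0], 0, 0.04]]}}

```text
time_s: 5.75
eef_pos: [0.4887, -0.049, 0.1171]
tool_rot: [-0.0, -0.155, 0.988, 0.0]
wrist_force: [-0.0, 0.5, 1.2]
gripper_width: 0.473
finger_force: 0.0
```

{"api": "servo_tool", "payload": {"moves": [[[-0.005, 0, 0], 0, 0.04], [[-0.005, 0, 0], 0, 0.04], [[-0.004, 0, 0], 0, 0.04], [[-0.004, 0, 0], 0, 0.04], [[-0.004, 0, 0], 0, 0.04], [[-0.004, 0, 0], 0, 0.04], [[-0.004, 0, 0.0], 0, 0.04], [[-0.004, 0, 0.001], 0, 0.04], [[-0.004, 0, 0.001], 0, 0.04], [[-0.004, 0, 0.001], 0, 0.04], [[-0.004, 0, 0.001], 0, 0.04], [[-0.004, 0, 0.0015], 0, 0.04], [[-0.004, 0, 0.0015], 0, 0.04], [[-0.004, 0, 0.002], 0, 0.04], [[-0.004, 0, 0.002], 0, 0.04], [[-0.004, 0, 0.002], 0, 0.04], [[-0.004, 0, 0.002], 0, 0.04], [[-0.004, 0, 0.002], 0, 0.04], [[0, 0, 0], 0, 0.04], [[0, 0, 0], 0, 0.04]]}}

```text
time_s: 7.42
eef_pos: [0.559, -0.0262, 0.0996]
tool_rot: [-0.0, -0.155, 0.988, 0.0]
wrist_force: [0.5, -0.2, -0.2]
gripper_width: 0.468
finger_force: 0.0
```

{"api": "servo_tool", "payload": {"moves": [[[0, 0, -0.025], 0, 0.04], [[0, 0, -0.025], 0, 0.04], [[0, 0, -0.025], 0, 0.04], [[0, 0, -0.025], 0, 0.04], [[0.04, 0, -0.02], 0, 0.04], [[0.04, 0, 0], 0, 0.04], [[0.04, 0, 0], 0, 0.04], [[0, 0, 0], 0, 0.04]]}}

```text
time_s: 8.08
eef_pos: [0.4415, -0.0625, 0.2186]
tool_rot: [-0.001, -0.155, 0.988, 0.0]
wrist_force: [0.4, 0.3, 0.8]
gripper_width: 0.466
finger_force: 0.0
```

Run:
```python
from h import *
a=get_image('top'); b=get_image('side'); cv2.imwrite('pics/top3.png',a); cv2.imwrite('pics/side3.png',b)
a=a[130:275,165:335]; b=b[185:305,165:350]
c=np.zeros((600,700,3),np.uint8); c[:435,:510]=cv2.resize(a,None,fx=3,fy=3,interpolation=2)
c[435:435+165,:]=cv2.resize(b,(700,454),interpolation=2)[50:215]
cv2.imwrite('pics/c3.png',c)
```

```text
(no output)
```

View pics/c3.png

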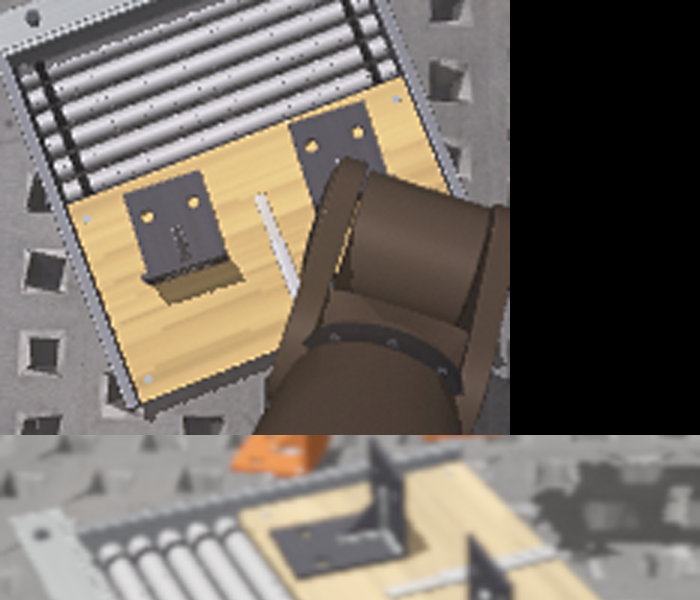

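Both brackets lie on their backs, at crop (180,220) on the left and (340,150) on the right. The arm hides the right foot's underside, so I'll swing it clear to look for the stamp.

{"api": "servo_tool", "payload": {"moves": [[[-0.008, 0.037, 0], 0, 0.04], [[-0.008, 0.037, 0], 0, 0.04], [[-0.008, 0.037, 0], 0, 0.04], [[-0.006, 0.037, 0], 0, 0.04], [[0, 0.037, 0], 0, 0.04], [[0, 0.037, 0], 0, 0.04], [[0, 0.037, 0], 0, 0.04], [[0.005, 0.037, 0], 0, 0.04], [[0.005, 0.037, 0], 0, 0.04], [[0.005, 0.037, 0], 0, 0.04], [[0.005, 0.037, 0], 0, 0.04], [[0.005, 0.037, 0], 0, 0.04], [[0, 0, 0], 0, 0.04]]}}

```text
time_s: 9.27
eef_pos: [0.314, 0.3671, 0.2184]
tool_rot: [0.0, -0.157, 0.988, 0.001]
wrist_force: [-0.7, -1.2, 0.2]
gripper_width: 0.465
finger_force: 0.0
```

Run:
```python
from h import *
a=get_image('top'); cv2.imwrite('pics/top4.png',a)
cv2.imwrite('pics/c4.png',cv2.resize(a[155:245,195:310],None,fx=6.5,fy=6.5,interpolation=0))
```

```text
(no output)
```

View pics/c4.png

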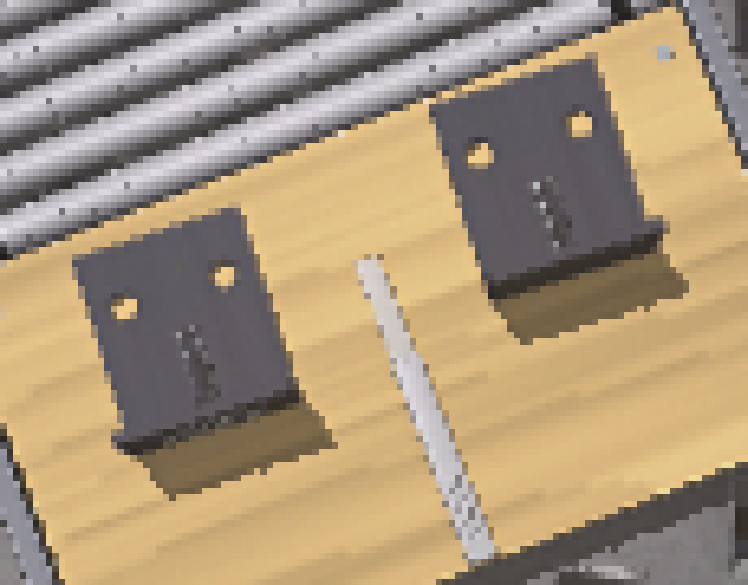

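The left foot edge, crop (120-300, 390-450), has mottled light pixels over its middle part. The right foot edge, (490-665, 225-295), is uniformly dark. I'll check that by numbers and measure the poses in the same script.

Run:
```python
from h import *
a=cv2.imread('pics/top4.png'); g=cv2.cvtColor(a,6).astype(int)
for nm,(p,q) in dict(L=((120,440),(298,396)),Rr=((492,290),(662,235))).items():
    p=np.array(p)/6.5+[195,155]-.5; q=np.array(q)/6.5+[195,155]-.5
    n=28
    print(nm)
    for off in (-2,-1,0,1,2):
        print(off,[int(g[int(round(y+off)),int(round(x))]) for x,y in np.linspace(p,q,n)])
C=np.array([.4892,.04,.045]); 
M=R.from_euler('z',22.2,degrees=True).as_matrix()
P=lambda u,v,z: atz('top',(195+u/6.5-.5,155+v/6.5-.5),z)
for nm,pts in dict(L=((73,260),(242,208),(112,437),(295,390)),Rr=((430,106),(597,57),(486,290),(662,222))).items():
    q=[P(*p,z) for p,z in zip(pts,(.051,.051,.12,.12))]
    for u,v,t in((q[0],q[1],'lead'),(q[2],q[3],'foottop')):
        d=u-v; m=(u+v)/2
        print(nm,t,m.round(4),np.linalg.norm(d).round(4),'yaw',np.degrees(np.arctan2(-d[0],d[1])).round(1),'local',(M.T@(m-C)).round(4))
# stop geometry check in first picture
Q=lambda u,v,z: atz('top',(155+(u-1)/3,85+(v-1)/3),z)
s=[Q(35,190,.087),Q(378,63,.087)]; d=s[0]-s[1]; print('stop',[(M.T@(x-C)).round(4) for x in s],np.degrees(np.arctan2(-d[0],d[1])))
```

```text
L
-2 [180, 90, 93, 92, 95, 93, 91, 93, 92, 93, 91, 92, 81, 91, 92, 91, 92, 93, 93, 92, 93, 94, 93, 94, 94, 94, 77, 114]
-1 [115, 89, 92, 92, 92, 93, 94, 92, 92, 92, 93, 93, 93, 94, 93, 94, 94, 92, 68, 94, 92, 70, 71, 94, 70, 69, 50, 81]
0 [90, 92, 81, 94, 93, 81, 68, 94, 94, 67, 61, 92, 68, 59, 76, 67, 58, 64, 66, 68, 50, 53, 59, 55, 51, 49, 48, 54]
1 [57, 44, 47, 68, 52, 52, 52, 50, 49, 67, 72, 82, 52, 86, 51, 61, 106, 75, 54, 60, 83, 87, 66, 48, 48, 52, 73, 46]
2 [144, 63, 40, 47, 47, 46, 49, 69, 87, 55, 69, 68, 75, 81, 84, 88, 81, 83, 88, 59, 97, 90, 106, 73, 90, 106, 108, 88]
Rr
-2 [79, 93, 92, 92, 94, 92, 92, 93, 92, 92, 93, 92, 91, 92, 92, 90, 91, 92, 90, 91, 91, 90, 91, 91, 92, 92, 90, 91]
-1 [59, 70, 93, 71, 70, 57, 71, 70, 52, 82, 69, 52, 80, 69, 60, 91, 69, 68, 91, 69, 70, 69, 68, 68, 68, 91, 75, 66]
0 [43, 51, 54, 51, 53, 50, 53, 53, 51, 51, 52, 50, 51, 51, 50, 52, 50, 50, 52, 50, 52, 50, 50, 50, 53, 50, 45, 70]
1 [39, 46, 50, 50, 49, 51, 50, 49, 51, 48, 49, 50, 49, 49, 48, 49, 48, 47, 50, 47, 46, 49, 48, 48, 48, 47, 53, 117]
2 [136, 83, 51, 71, 75, 104, 72, 75, 103, 71, 74, 104, 59, 75, 104, 59, 74, 89, 50, 73, 88, 104, 71, 71, 74, 47, 73, 114]
L lead [0.5408 0.1516 0.051 ] 0.0804 yaw 18.3 local [0.0899 0.0838 0.006 ]
L foottop [0.4541 0.1218 0.12  ] 0.0808 yaw 15.4 local [-0.0016  0.089   0.075 ]
Rr lead [ 0.6144 -0.0099  0.051 ] 0.0803 yaw 17.6 local [ 0.0971 -0.0935  0.006 ]
Rr foottop [ 0.5251 -0.0365  0.12  ] 0.082 yaw 22.2 local [ 0.0043 -0.0844  0.075 ]
stop [array([0.2558, 0.1799, 0.042 ]), array([ 0.2546, -0.1771,  0.042 ])] 22.01853377050167
```

The numbers agree. The left underside has a bright-dark-bright patch over the middle (up to about 106), while the right is flat at about 50, so **the left bracket is stamped**. The stop measures 0.255 m ahead at a yaw of 22°, as specified. Next I square the tool to the line and go down in front of the left foot.

{"api": "servo_tool", "payload": {"moves": [[[0, 0, 0], -4.0, 0.04], [[0, -0.0353, 0], 0, 0.04], [[0, -0.0353, 0], 0, 0.04], [[0, -0.0353, 0], 0, 0.04], [[0, -0.0353, 0], 0, 0.04], [[0, -0.0353, 0], 0, 0.04], [[0, -0.0353, 0], 0, 0.04], [[0, -0.0353, 0], 0, 0.04], [[0, -0.0353, 0], 0, 0.04], [[0, 0, 0], 0, 0.04], [[0, 0, 0.03], 0, 0.04], [[0, 0, 0.03], 0, 0.04], [[0, 0, 0.03], 0, 0.04], [[0, 0, 0.03], 0, 0.04], [[0, 0, 0.02], 0, 0.04], [[0, 0, 0.01], 0, 0.04], [[0, 0, 0], 0, 0.04]]}}

```text
time_s: 10.73
eef_pos: [0.4206, 0.0996, 0.0664]
tool_rot: [-0.002, -0.189, 0.982, 0.0]
wrist_force: [0.0, 0.3, -0.5]
gripper_width: 0.473
finger_force: 0.0
```

{"api": "servo_tool", "payload": {"moves": [[[0, 0.006, 0], 0, 0.04], [[-0.005, 0, 0], 0, 0.04], [[-0.005, 0, 0], 0, 0.04], [[-0.005, 0, 0], 0, 0.04], [[-0.004, 0, 0], 0, 0.04], [[-0.004, 0, 0], 0, 0.04], [[-0.004, 0, 0], 0, 0.04], [[-0.004, 0, 0], 0, 0.04], [[-0.005, 0, 0], 0, 0.04], [[-0.007, 0, 0], 0, 0.04], [[-0.007, 0, 0], 0, 0.04], [[-0.007, 0, 0], 0, 0.04], [[-0.007, 0, 0], 0, 0.04], [[-0.007, 0, 0], 0, 0.04], [[-0.007, 0, 0], 0, 0.04], [[-0.007, 0, 0], 0, 0.04], [[-0.007, 0, 0], 0, 0.04], [[-0.007, 0, 0], 0, 0.04], [[-0.007, 0, 0], 0, 0.04], [[-0.005, 0, 0], 0, 0.04]]}}

```text
time_s: 12.4
eef_pos: [0.5229, 0.1471, 0.0684]
tool_rot: [0.0, -0.19, 0.982, 0.0]
wrist_force: [-4.0, -1.0, -0.2]
gripper_width: 0.469
finger_force: 0.0
```

Run:
```python
from h import *
C=np.array([.4892,.04,.045]); M=R.from_euler('z',22.1,degrees=True).as_matrix()
s=observe(); print('tcp local',(M.T@(np.array(s['eef_pos'])-C)).round(4),'F',(M.T@np.array(s['wrist_force'])).round(1))
a=get_image('top');b=get_image('side')
c=np.zeros((600,700,3),np.uint8); c[:300,:]=cv2.resize(a[95:215,155:335],(700,467),interpolation=2)[60:360]; c[300:]=cv2.resize(b[175:295,165:350],(700,454),interpolation=2)[60:360]
cv2.imwrite('pics/c5.png',c)
```

```text
tcp local [0.0715 0.0865 0.0234] F [-4.   0.5 -0.2]
```

View pics/c5.png

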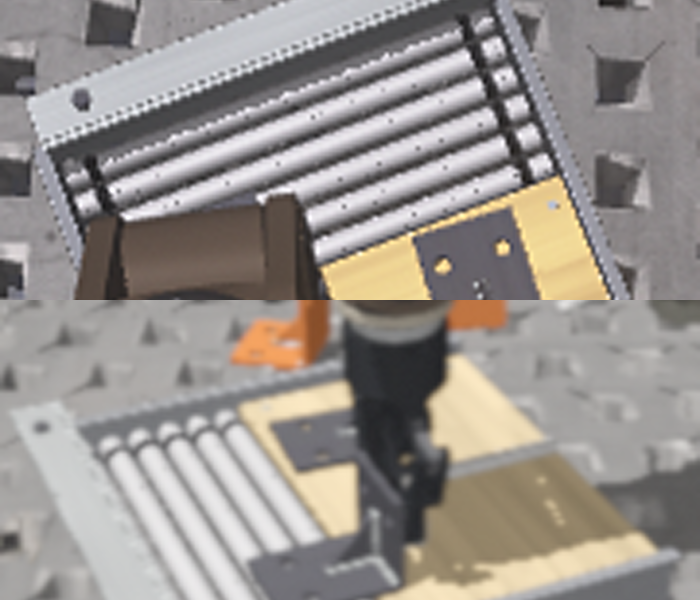

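The bracket is sliding onto the rollers in front of the fingers, and the plain one hasn't moved. I keep pushing.

{"api": "servo_tool", "payload": {"moves": [[[-0.006, 0, 0], 0, 0.04], [[-0.006, 0, 0], 0, 0.04], [[-0.006, 0, 0], 0, 0.04], [[-0.006, 0, 0], 0, 0.04], [[-0.006, 0, 0], 0, 0.04], [[-0.006, 0, 0], 0, 0.04], [[-0.006, 0, 0], 0, 0.04], [[-0.006, 0, 0], 0, 0.04], [[-0.006, 0, 0], 0, 0.04], [[-0.005, 0, 0], 0, 0.04], [[-0.004, 0, 0], 0, 0.04], [[-0.003, 0, 0], 0, 0.04], [[-0.003, 0, 0], 0, 0.04], [[-0.003, 0, 0], 0, 0.04], [[0, 0, 0], 0, 0.04]]}}

```text
time_s: 13.75
eef_pos: [0.5894, 0.1737, 0.0685]
tool_rot: [0.0, -0.19, 0.982, 0.0]
wrist_force: [0.6, -0.6, -0.4]
gripper_width: 0.468
finger_force: 0.0
```

{"api": "servo_tool", "payload": {"moves": [[[-0.002, 0, 0], 0, 0.04], [[-0.002, 0, 0], 0, 0.04], [[-0.002, 0, 0], 0, 0.04], [[0, 0, 0], 0, 0.04], [[0, 0, 0], 0, 0.04]]}}

```text
time_s: 14.17
eef_pos: [0.593, 0.1753, 0.0681]
tool_rot: [-0.002, -0.19, 0.982, -0.0]
wrist_force: [-7.5, -3.1, 2.7]
gripper_width: 0.469
finger_force: 0.0
```

A force of 8 N with only 4 of 6 mm travelled means it has reached the stop. I'll press 2 mm more, then back off and lift clear.

{"api": "servo_tool", "payload": {"moves": [[[-0.002, 0, 0], 0, 0.04], [[0, 0, 0], 0, 0.04], [[0, 0, 0], 0, 0.04]]}}

```text
time_s: 14.42
eef_pos: [0.5943, 0.176, 0.068]
tool_rot: [-0.002, -0.19, 0.982, -0.0]
wrist_force: [-8.0, -4.1, 2.4]
gripper_width: 0.465
finger_force: 0.0
```

{"api": "servo_tool", "payload": {"moves": [[[0.004, 0, 0], 0, 0.04], [[0.01, 0, 0], 0, 0.04], [[0.02, 0, 0], 0, 0.04], [[0.03, 0, 0], 0, 0.04], [[0, 0, -0.03], 0, 0.04], [[0, 0, -0.04], 0, 0.04], [[0, 0, -0.04], 0, 0.04], [[0, 0, -0.04], 0, 0.04], [[0.03, 0.02, 0], 0, 0.04], [[0.03, 0.035, 0], 0, 0.04], [[0.03, 0.035, 0], 0, 0.04], [[0.02, 0.035, 0], 0, 0.04], [[0, 0.035, 0], 0, 0.04], [[0, 0.035, 0], 0, 0.04], [[0, 0.035, 0], 0, 0.04], [[0, 0, 0], 0, 0.04], [[0, 0, 0], 0, 0.04]]}}

```text
time_s: 15.83
eef_pos: [0.3563, 0.3223, 0.2185]
tool_rot: [0.0, -0.191, 0.982, 0.0]
wrist_force: [-0.2, 0.0, -0.5]
gripper_width: 0.468
finger_force: 0.0
```

Run:
```python
from h import *
a=get_image('top');cv2.imwrite('pics/top6.png',a)
cv2.imwrite('pics/c6.png',cv2.resize(a[95:245,165:335],None,fx=4,fy=4,interpolation=2))
```

```text
(no output)
```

View pics/c6.png

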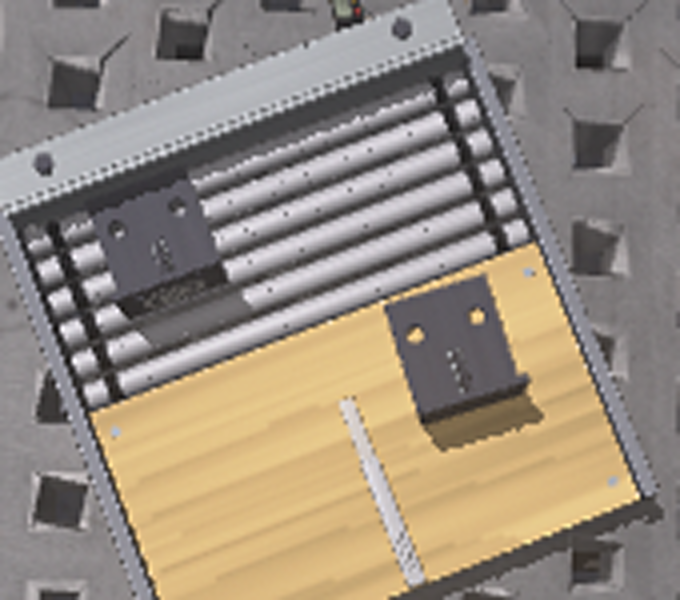

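The picture shows the stamped bracket against the stop, with the ring pattern now visible on its foot at crop (175,290). Its foot edge runs (122,298)-(226,262) and its leading edge (92,213)-(190,178). The plain bracket is still on the deck at (455,350). Quick numeric check:

Run:
```python
from h import *
C=np.array([.4892,.04,.045]); M=R.from_euler('z',22.1,degrees=True).as_matrix()
P=lambda u,v,z: (M.T@(atz('top',(165+u/4-.4,95+v/4-.4),z)-C)).round(4)
print('lead',P(92,213,.051),P(190,178,.051),'foot bright/dark edge z.12',P(120,299,.12),P(225,262,.12))
print('stop bottom hidden?; stop top',P(10,213,.087),P(465,42,.087))
# overlay of model for heel x=.160 and .150 at y=.0865
a=cv2.resize(cv2.imread('pics/top6.png')[95:245,165:335],None,fx=4,fy=4,interpolation=2)
for hx,col in((.160,(0,255,0)),(.150,(0,0,255))):
    for pts in ([(hx+.095,.1265,.006),(hx+.095,.0465,.006)],[(hx,.1265,.075),(hx,.0465,.075)],[(hx,.1265,0),(hx,.0465,0)]):
        uv=[tuple(int(t) for t in (proj('top',M@np.array(p)+C)+.4-[165,95])*4) for p in pts]; cv2.line(a,uv[0],uv[1],col,1)
cv2.imwrite('pics/c7.png',cv2.resize(a[100:400,0:380],None,fx=2,fy=2))
```

```text
lead [0.244  0.1258 0.006 ] [0.2429 0.0481 0.006 ] foot bright/dark edge z.12 [0.1591 0.1225 0.075 ] [0.1574 0.0442 0.075 ]
stop bottom hidden?; stop top [0.2551 0.1782 0.042 ] [ 0.2564 -0.1778  0.042 ]
```

View pics/c7.png

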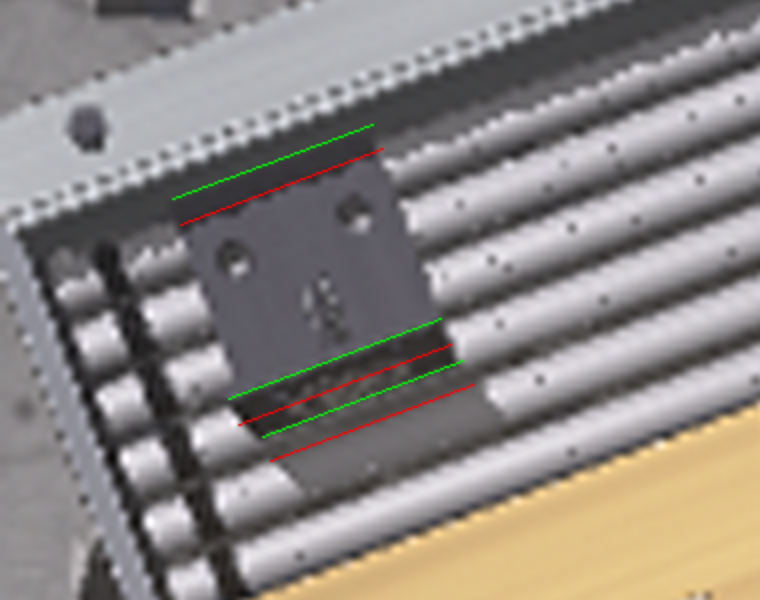

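The overlay for a heel at 0.160 m (green) matches the foot's top and bottom edges, and my earlier "leading edge" was only the stop's shadow. The foot is about 1° off square, so the placing is right. Handing in.

```bash
python3 -c "
from plant import ticket
print(ticket.sign_off())"
```

```text
the job is handed in; nothing more can be done
None
```

I tipped both brackets onto their backs, pushed the stamped (left) one to the end stop, and handed the job in. The stamped bracket measured about 1° off square with its heel near 0.160 m; the plain one stayed on the deck, and the hand-in returned no verdict.

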